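Push the stuck strainer out of the jug lid

ROBOT

A 6-joint arm with a two-finger parallel gripper is mounted at the origin on the work surface. World frame = base frame: x ahead of the robot, y to its left, z up, the work surface at z = 0. Lengths are in m, angles in degrees, forces in N, time in s.
With the tool pointing down it reaches from about 0.375 to 0.9 m from the base axis. Payload 3.1 kg.
Tool frame: the origin (TCP) lies at the very end of the fingers, on their centre line; the grasp point (between the pads) lies 19 mm behind it (grip_point_offset is the distance from the TCP to the grasp point, in m); y points along the fingers, x is the direction in which the jaws open and shut, and the axes are right-handed (so a half turn about y gives the same grasp; the last joint's range is limited). The gripper opens to 87 mm and grips with 3 to 60 N. Pads are 19 mm wide; open, the fingers measure 117 mm over their backs; the gripper's body (75 mm by 190 mm) begins 51 mm behind the grasp point.
Start: joints at [61.622, 30.224, 82.088, -0, 67.689, -10.227], TCP at [0.195, 0.594, 0.223] pointing down, gripper open.
Joint ranges: [-176.69, 176.69], [-43.24, 126.21], [12.49, 139.97], [-82, 262], [0, 151.66], [-163.58, 163.58]. Speed limits (degrees/s): [159.86, 159.86, 180, 180, 180, 180].

INTERFACE

Orientations are given as a 3x3 rotation matrix whose columns are the frame's x, y, z axes.
In Python, from rig import * gives the robot as it stands.
- The arm moves only by the tool send_rows, never from a script. Its argument "moves" is text: rows parted by semicolons, each of 5 numbers parted by spaces: the finger opening in mm, from 0 to 87, then the shift along the tool's x, y, z in mm, then the turn about the tool's y in degrees. In form: fingers dx dy dz yaw; .... A call has 1 to 20 rows; each row shifts and turns the commanded pose from where the row before left it, along the tool's axes as they then stand; what a row does not reach is not made up. A row lasts 1/12 s, in which the tool goes at most 41.7 mm and 7.16 degrees, less where a joint would pass 70% of its speed; a pose out of reach is approached as far as the arm can. A call is refused whole if a number of a shift passes 41.7 or a number of a turn 7.16, either way. A call with a gripper value outside its range is refused whole. The fingers move at their own pace and stop on an object; the grip force is fixed at half the most. Time passes only in rows, so rows that do not move let the fingers close. It gives the time, the measured TCP pose, the force and the opening at its end, in the units of the state.
- read_state(): the state, without advancing time (a new reading comes with each control period).
- capture(name): name is "scene" or "top"; returns a dict with "image" (400x640x3 uint8, blue, green, red), "z_map" (400x640 float32, m along the optical axis (not along the pixel's ray), 0 where there is no reading), "mtx" (3x3 intrinsics, pixels), "distortion" ([k1, k2, p1, p2, k3] as OpenCV has them; the pictures are not rectified), "origin" and "rotation" of the camera in the world. Camera axes: x right, y up, looking along -z (the intrinsics and any distortion apply to the point x, -y, -z); pixel columns grow to the right and rows downward; lengths in m; the calibration is good to about 2 mm. A picture is of the moment at which its call begins.
- hand_in(): hands the job in, once; it reports no verdict.
Trained networks look in a picture, given as the dict that the camera call returned (one of the last four; its "shot" number tells which), for a name from the list of things; names that differ only in an ending like _2 or _b are one class to them, and where a whole thing is asked for, a point or a joint stands for the part that bears it (a point fixed in the world has none). Each returns a list of dicts, best first, with "p" (0 to 1); they miss things now and then, are a little off and sometimes report something else, mostly with a low value. They report only what shows in the picture. A call takes as long as a camera call. They do not tell look-alikes from the thing itself.
- search_frame(picture, name): "bbox" ([left, top, right, bottom] in pixels, round what is visible of it).
- masks_of(picture, name): "region" (400x640 bool, what is visible of it) and "bbox" ([left, top, right, bottom] in pixels, round what is visible of it).
- mark_of(picture, name): "pixel" ([row, column] in pixels: a listed point, or the origin of a listed thing).
The state is a dict: "time_s": time; "joint_positions": joint angles; "qvel": joint speeds; "tau": joint torques, N m; "position": TCP position; "tcp_rot": TCP orientation; "force": force on the tool from outside, world axes, zero at the start; "moment": the same for the moment, N m; "opening": opening from 0.0 (shut) to 1.0 (fully open).
Only numpy, scipy, OpenCV 4.12 (cv2) and the standard library are available. Lean on these libraries where they do the work, as an engineer would, in place of code of your own. Each camera call takes 0.05 s, during which the arm holds its last target. There are 200 camera calls.

TASK

The steel strainer is stuck in the jug lid on the draining stand. Take the wooden pusher out of its block, push it gently down through the hole in the lid's neck ring until the strainer drops out below into the dish, then put the pusher back in its block, fully home, and let go. The plastic lid cracks if you lean hard on it, and leave the other things on the counter where they are.

Things in the scene. Friction and masses are not known exactly. Their poses are not given: they have to be found in the camera images.
- stand: Square steel-wire draining stand, 116 mm wide, fixed, origin at the centre of its footprint on the counter, z up. It holds the jug's white lid: a plastic tube 74 mm outside, 94 to 120 mm above the counter, with a 34 mm bore on the stand's axis. On it lies a grey neck ring (see mouth). The lid and ring crack at more than 25 N from the pusher.
- mouth (a point): On the stand's axis, level with the flat top of the grey neck ring (62 mm outside, 10 mm thick, top 130 mm above the counter). The ring sits off-centre: its central 16.5 mm through hole, sharp-edged, lies 5 mm from this point in a direction that differs each time and is not measured: find the hole by feel or eye. The ring stays put under a light touch.
- insert: The stuck strainer: plain steel cylinder, 32 mm across, 32 mm long, 80 g, upright in the bore, held by four spring tongues. Origin at the centre of its underside, z along its axis. Its top starts 2 to 8 mm under the neck ring, its foot shows 8 to 14 mm below the tube. It slides down under 6 to 15 N and is free once its top has passed the tube's lower edge, 36 mm below mouth.
- dish: White china bowl, 92 mm across, 26 mm high, fixed under the lid between the stand's legs. Origin at the centre of its underside on the counter.
- pusher: Wooden pusher: round rod 14 mm across, 85 mm long, tip bevelled to 12 mm over the last 2 mm, under a square handle 28 x 28 mm, 46 mm tall (about 70 g). Origin at the centre of the tip, z along the rod to the handle, x and y square to the handle's faces. It hangs upright in the block, the handle's underside on the block's top, the tip 10 mm above the counter.
- handle (a point): Centre of the pusher's handle, 108 mm above its tip, 23 mm above the handle's underside.
- block: Wooden tool block 75 x 75 x 95 mm, fixed to the counter, with a 21 mm through hole down its centre. Origin at the centre of its underside on the counter, z up.
- jar: Bystander: glass jar with a white lid, 72 mm across, 110 mm tall. Origin at the centre of its underside.
- mug: Bystander: blue china mug, 76 mm across, 85 mm tall, handle at its +y. Origin at the centre of its underside.
- spoon: Bystander: spoon lying on the counter along its x axis. Origin on the counter under it.
Mind the look-alikes: they are no part of the job. Several things have the shape of the pusher; the one meant has the colours described above.

How it is judged:
By the outcome, as a careful person would: the job done as asked, in the order asked, and still so for the second after the job is handed in, with the robot touching nothing.
It also fails if it takes over 64 s, if anything falls off the work surface, if the arm or the gripper's body presses on something with over 40 N, if the wrist force passes 120 N, or if a joint passes its speed limit or range.

## Working session

There is one attempt and no reset: what is moved stays moved. The work goes in short steps, Python scripts to look and compute and a tool call to move; the robot and the scene stay as the last step left them, time stands still between calls to the robot, and variables do not carry over. Pictures are saved under pics/ and viewed, about 8 in all and at most 12, crops included, and the job is handed in when it is done.

Besides the shell and the picture viewer there is one more tool, called after ">>>" as a command line: name --argument value ..., lists and objects as JSON in quotes. send_rows: Moves the arm, as the interface text tells. Its arguments: {"type":"object","properties":{"moves":{"type":"string"}},"required":["moves"]}

```bash
mkdir -p pics; ls
cat > h.py <<'E'
from rig import *
import numpy as np, cv2
def w(p,r,c,z=None,depth=None):
    u=cv2.undistortPoints(np.array([[[c,r]]],float),np.array(p["mtx"]),np.array(p["distortion"]))[0,0]
    d=np.array(p["rotation"])@np.array([u[0],-u[1],-1.0]); o=np.array(p["origin"])
    k=depth if z is None else (z-o[2])/d[2]
    return o+k*d
def zw(p,r,c):
    return w(p,r,c,depth=float(p["z_map"][int(round(r)),int(round(c))]))
E
python3 - <<'E'
from h import *
s=read_state();print(s)
for n in("scene","top"):
    p=capture(n);cv2.imwrite(f"pics/{n}.png",p["image"]);print(n,p["origin"],p["mtx"])
    for t in("pusher","handle","block","stand","mouth","insert","jar","mug","spoon","dish"):
        f=search_frame(p,t) if t not in("handle","mouth") else []
        print(t,[(np.round(x["bbox"]).astype(int).tolist(),round(x["p"],2)) for x in f][:4],[(np.round(x["pixel"],1).tolist(),round(x["p"],2)) for x in mark_of(p,t)][:4])
E
```

```text
pics
{'time_s': 0.0, 'joint_positions': array([ 6.16217016e+01,  3.02786737e+01,  8.21559412e+01, -3.36304762e-03,
        6.76880002e+01, -1.02271359e+01]), 'qvel': array([-0.06556956,  0.01864497, -0.07028343, -0.07410928,  0.01820328,
        0.09869804]), 'tau': array([ 8.24344243e-04, -4.40035915e+01, -1.76596177e+01,  6.35028072e-02,
        5.80092939e-02, -1.37900233e-04]), 'position': array([0.1943392 , 0.59325468, 0.22157723]), 'tcp_rot': array([[ 3.11502816e-01, -9.69363427e-04, -9.50244735e-01],
       [ 9.50242874e-01, -1.90867366e-03,  3.11504153e-01],
       [-2.11566783e-03, -9.99997709e-01,  3.26573469e-04]]), 'force': array([ 0.08405306,  0.02904315, -0.3877393 ]), 'moment': array([ 0.02422087, -0.0057514 , -0.05129824]), 'opening': 0.9983280873523928}
scene [ 1.12089077 -0.7872094   0.76188908] [[496.84422344   0.         316.79866728]
 [  0.         496.84422344 192.46799764]
 [  0.           0.           1.        ]]
pusher [([260, 212, 277, 242], 0.87), ([303, 236, 322, 281], 0.78)] [([281.7, 312.5], 0.78)]
handle [] [([238.7, 311.4], 0.76), ([221.0, 266.9], 0.5
[... 651 characters left out ...]
 183, 371, 192], 0.62), ([358, 151, 365, 167], 0.54)] [([206.6, 261.4], 0.6), ([164.4, 360.2], 0.59), ([198.3, 363.2], 0.55)]
handle [] [([156.4, 356.4], 0.69)]
block [([347, 174, 381, 210], 0.65)] [([194.6, 359.5], 0.86)]
stand [([239, 180, 289, 228], 0.89)] [([209.9, 263.7], 0.95), ([216.6, 442.6], 0.33)]
mouth [] [([202.7, 262.0], 0.95)]
insert [] [([206.2, 263.3], 0.61)]
jar [([293, 133, 317, 164], 0.9), ([237, 178, 293, 228], 0.21)] [([151.0, 305.9], 0.83)]
mug [([433, 200, 467, 231], 0.88)] [([217.6, 442.8], 0.87), ([187.5, 364.7], 0.17)]
spoon [([190, 193, 219, 253], 0.9)] [([221.8, 201.6], 0.79)]
dish [([252, 199, 281, 220], 0.69), ([349, 176, 380, 209], 0.6)] [([205.4, 265.5], 0.5)]
```

Run:
```python
import cv2,numpy as np
a=cv2.imread("pics/scene.png");b=cv2.imread("pics/top.png")
a=cv2.resize(a[130:360,110:410],(790,606))[:600];cv2.imwrite("pics/s1.png",a)
b=cv2.resize(b[120:260,180:480],(800,373),interpolation=cv2.INTER_CUBIC);cv2.imwrite("pics/t1.png",b)
```

```text
(no output)
```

View pics/s1.png

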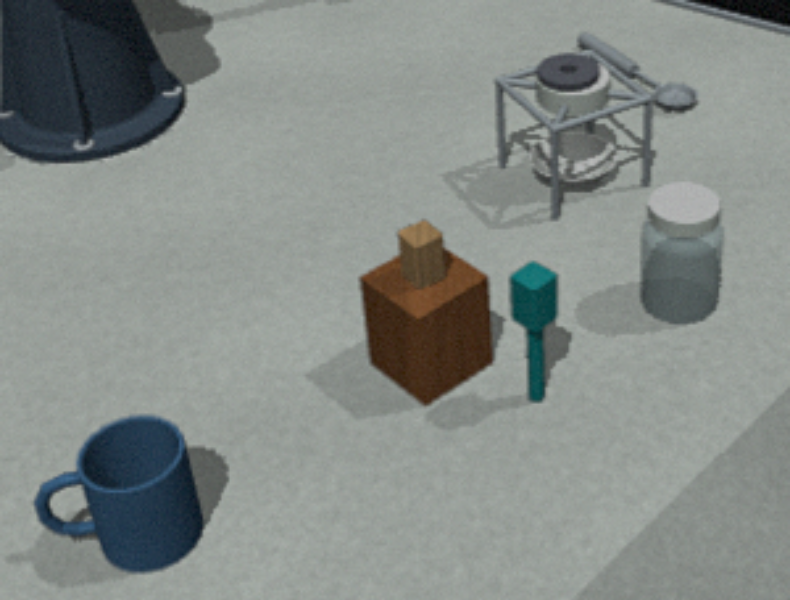

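View pics/t1.png

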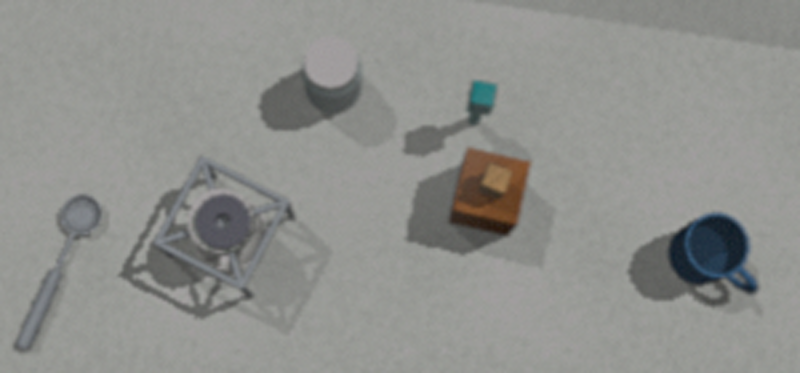

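The wooden-handled pusher standing in the block fits the description (scene pixel (268,225), top (366,188)). The teal one standing beside it at scene (312,258), top (361,155), is a look-alike. The dark ring is at top (263,202) and its hole shows as a dot. Next I'll measure.

```bash
cat > m.py <<'E'
from h import *
def mean(n,k=6):
    ps=[capture(n) for _ in range(k)]; p=ps[-1]
    return p,np.mean([q["image"].astype(float) for q in ps],0)
def wood(im,box):
    h=cv2.cvtColor(im.clip(0,255).astype(np.uint8),cv2.COLOR_BGR2HSV); 
    m=np.zeros(h.shape[:2],bool); l,t,r,b=box
    s=h[t:b,l:r].astype(int); m[t:b,l:r]=(s[...,0]>10)&(s[...,0]<25)&(s[...,1]>60)&(s[...,2]>115); return m
E
python3 - <<'E'
from m import *
for n,hb,rb in(("top",(352,170,380,200),(245,185,285,222)),("scene",(255,208,285,248),(305,140,350,175))):
    p,im=mean(n); np.save(n+".npy",im)
    l,t,r,b=hb; c1=im[t:b,l:r]; l,t,r,b=rb; c2=im[t:b,l:r]
    cv2.imwrite(f"pics/{n}_crops.png",np.hstack([cv2.resize(c.clip(0,255).astype(np.uint8),(400,400*c.shape[0]//c.shape[1]),interpolation=cv2.INTER_CUBIC)[:340] if 1 else 0 for c in(c1,c2)]))
    z=p["z_map"]; 
    g=cv2.cvtColor(im.astype(np.float32),cv2.COLOR_BGR2GRAY)
    l,t,r,b=rb
    if n=="top": print(g[193:213,252:276].astype(int))
    else: print(g[148:172,310:345].astype(int))
E
python3 -c "
import cv2,numpy as np
a=cv2.imread('pics/top_crops.png');b=cv2.imread('pics/scene_crops.png')
cv2.imwrite('pics/c.png',cv2.resize(np.vstack([a,b[:340]]),(700,595)))"
```

```text
[[156 153 152 155 159 158 148 132 124 117 108 101 102 109 113 124 141 152
  157 154 151 150 151 150]
 [157 155 156 158 154 143 122 100  92  88  85  85  84  85  86  93 109 131
  149 149 145 149 150 152]
 [157 158 159 150 127 107  94  84  84  84  84  85  85  85  84  85  87 102
  122 136 148 152 152 152]
 [158 160 157 138 104  86  84  84  85  85  86  85  86  86  86  85  84  85
   96 122 145 146 146 149]
 [154 158 143 113  89  83  84  85  86  86  85  86  86  86  86  85  85  85
   87 107 131 134 125 134]
 [153 145 116  90  84  85  85  86  86  86  87  87  87  86  87  87  85  86
   85  91 105 117 120 124]
 [149 124  95  86  85  86  86  86  86  85  83  82  82  84  87  87  86  85
   85  85  91 114 131 124]
 [142 109  87  84  85  86  86  86  84  76  66  61  65  73  83  86  86  87
   85  85  90 112 125 108]
 [125 100  87  85  86  86  86  84  79  67  66  64  65  69  76  85  87  86
   86  86  87  99 106 103]
 [117  92  85  85  86  86  86  85  81  83  94  83  72  71  76  85  86  86
   86  86  87  94 101 108]
 [117  92  85  85  85  86  86  86  85  98 113 103  84  82  83  86  87  87
   87  86  87  9
[... 834 characters left out ...]
23 133 115  93  81  78  81  82  81  81  79  79  90  99  99
   86 100 123 132 126 116]]Traceback (most recent call last):
  File "<stdin>", line 5, in <module>
    return _nx.concatenate(arrs, 1, dtype=dtype, casting=casting)
           ~~~~~~~~~~~~~~~^^^^^^^^^^^^^^^^^^^^^^^^^^^^^^^^^^^^^^^
ValueError: all the input array dimensions except for the concatenation axis must match exactly, but along dimension 0, the array at index 0 has size 340 and the array at index 1 has size 311
[ WARN:0@0.027] global loadsave.cpp:275 findDecoder imread_('pics/scene_crops.png'): can't open/read file: check file path/integrity
Traceback (most recent call last):
TypeError: 'NoneType' object is not subscriptable
```

Run:
```python
from m import *
out=[]
for n,hb,rb in(("top",(352,170,380,200),(245,185,285,222)),("scene",(255,208,285,248),(305,140,350,175))):
    p,im=mean(n); i8=im.clip(0,255).astype(np.uint8)
    for l,t,r,b in(hb,rb): out.append(cv2.resize(i8[t:b,l:r],(380,290),interpolation=cv2.INTER_CUBIC))
    m=wood(im,hb).astype(np.uint8)
    cs=max(cv2.findContours(m,0,1)[0],key=cv2.contourArea); print(n,"wood",cv2.minAreaRect(cs),m.sum())
    # handle top by depth: points with z>0.136
    l,t,r,b=hb
    P=np.array([zw(p,y,x) for y in range(t,b) for x in range(l,r) if m[y,x]]); q=P[(P[:,2]>.134)&(P[:,2]<.150)]
    print("hz",np.percentile(P[:,2],[5,50,95]),len(q), q.mean(0),cv2.minAreaRect((q[:,:2]*1000).astype(np.float32)))
    # ring: rectify onto z=0.130 plane and find ring
    c0=w(p,*( (202.5,263) if n=="top" else (154.7,326.4)),z=.130); print("c0",c0)
    N=160; R,o=np.array(p["rotation"]),np.array(p["origin"])
    ys,xs=np.mgrid[0:N,0:N]; X=np.stack([c0[0]+(N/2-ys)*5e-4,c0[1]+(N/2-xs)*5e-4,np.full(xs.shape,.130)],-1).reshape(-1,3)
    C=(X-o)@R; C=C*[1,-1,-1]
    px=cv2.projectPoints(C.reshape(-1,1,3),np.zeros(3),np.zeros(3),np.array(p["mtx"]),np.array(p["distortion"]))[0].reshape(N,N,2).astype(np.float32)
    rect=cv2.remap(im.astype(np.float32),px[...,0],px[...,1],cv2.INTER_CUBIC); np.savez(n+"_r.npz",rect=rect,c0=c0)
    out.append(cv2.resize(rect.clip(0,255).astype(np.uint8),(380,290)))
o=np.vstack([np.hstack(out[:3]),np.hstack(out[3:])]); cv2.imwrite("pics/c.png",cv2.resize(o,(800,408)))
```

```text
top wood ((365.4585266113281, 184.02684020996094), (23.81647491455078, 12.990803718566895), 12.094757080078125) 277
hz [0.09010987 0.09625417 0.14285325] 83 [ 0.58154382 -0.13633802  0.14011891] ((581.4682006835938, -136.62564086914062), (27.484909057617188, 26.8546085357666), 67.95709991455078)
c0 [0.53484003 0.168197   0.13      ]
scene wood ((269.1000061035156, 218.2000274658203), (8.497057914733887, 14.310833930969238), 63.43495178222656) 180
hz [0.09261373 0.13810707 0.14116978] 99 [ 0.58240084 -0.13781994  0.13952084] ((582.3348388671875, -137.0856170654297), (27.759090423583984, 26.4637451171875), 67.96610260009766)
c0 [0.53658243 0.17011633 0.13      ]
```

View pics/c.png

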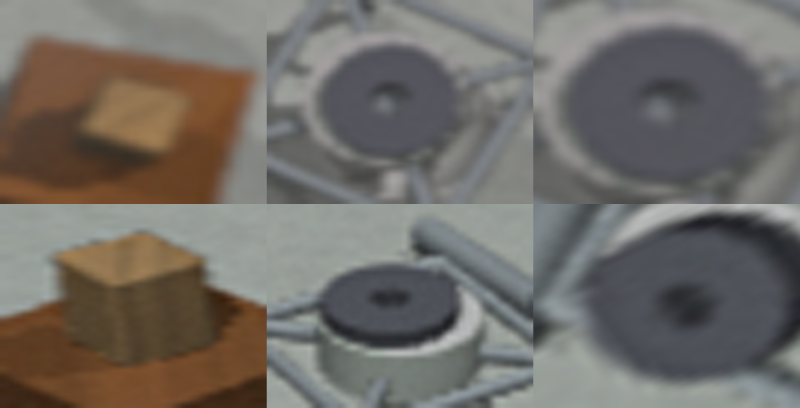

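Run:
```python
import numpy as np,cv2
for n in("top","scene"):
    d=np.load(n+"_r.npz"); g=cv2.cvtColor(d["rect"].astype(np.float32),cv2.COLOR_BGR2GRAY); c0=d["c0"]
    med=np.median(g[60:100,60:100]); dev=np.clip(abs(g-med),0,15); ys,xs=np.mgrid[0:160,0:160]
    best=[];bo=[]
    sm=cv2.GaussianBlur(g,(0,0),2)
    for cy in np.arange(65,95,.5):
        for cx in np.arange(65,95,.5):
            r=np.hypot(xs-cx,ys-cy)/2
            i=r<8.25;o=(r>8.25)&(r<12)
            best.append((dev[i].mean()-dev[o].mean(),cy,cx))
            t=np.arange(0,360,5)*np.pi/180
            f=lambda R:sm[np.clip((cy+2*R*np.sin(t)).round().astype(int),0,159),np.clip((cx+2*R*np.cos(t)).round().astype(int),0,159)]
            bo.append((np.median(np.clip(abs(f(32.5)-f(29)),0,12))+np.mean(np.clip(abs(f(32.5)-f(29)),0,12)),cy,cx))
    for nm,B in(("hole",best),("ring",bo)):
        s,cy,cx=max(B); B=np.array(sorted(B)[-12:]).mean(0)
        print(n,nm,med,round(s,2),cy,cx,B, "world",c0[0]+(80-B[1])*5e-4,c0[1]+(80-B[2])*5e-4)
```

```text
top hole 84.90192 7.57 77.0 79.5 [ 7.50503047 76.54166667 79.58333333] world 0.5365691934613858 0.16840533550194242
top ring 84.90192 23.03 87.0 84.0 [22.97007926 86.54166667 83.875     ] world 0.5315691934613858 0.16625950216860907
scene hole 70.487785 6.47 79.5 91.5 [ 6.37282725 79.625      91.33333333] world 0.536769933025523 0.16444966806717226
scene ring 70.487785 23.84 81.0 90.5 [23.79108461 82.04166667 90.5       ] world 0.5355615996921896 0.1648663347338389
```

The crops show the wood pusher seated in the brown block and the grey ring with its hole, off-centre on the white lid. I'm moving above the handle.

>>> send_rows --moves "87 0 0 0 3.9;87 -26 0 -31 0;87 -26 0 -31 0;87 -26 0 -31 0;87 -26 0 -31 0;87 -26 0 -31 0;87 -26 0 -31 0;87 -26 0 -31 0;87 -26 0 -31 0;87 -26 0 -31 0;87 -26 0 -31 0;87 -26 0 -31 0;87 -26 0 -31 0;87 -26 0 -31 0;87 -26 0 -31 0;87 -26 0 -31 0;87 -26 0 -31 0;87 -26 0 -31 0;87 -26 0 -31 0;87 0 0 0 0"

```text
time_s: 4.77
position: [0.5414, -0.0567, 0.2232]
tcp_rot: [[0.381, 0.007, -0.925], [0.925, -0.005, 0.381], [-0.002, -1.0, -0.009]]
force: [0.6, 0.5, -0.8]
opening: 0.998
```

>>> send_rows --moves "87 -19.6 0 -22.7 0;87 -19.6 0 -22.7 0;87 -19.6 0 -22.8 0;87 0 0 0 0;87 0 0 0 0;87 0 0 0 0"

```text
time_s: 5.27
position: [0.5765, -0.1288, 0.2222]
tcp_rot: [[0.376, -0.001, -0.927], [0.927, 0.001, 0.376], [0.0, -1.0, 0.002]]
force: [0.5, 1.6, -0.3]
opening: 1.002
```

Run:
```python
from m import *
s=read_state();print(s["position"],s["tcp_rot"])
p,im=mean("scene",3);a=im[130:290,200:410].clip(0,255).astype(np.uint8)
cv2.imwrite("pics/d.png",cv2.resize(a,(780,594),interpolation=cv2.INTER_CUBIC))
```

```text
[ 0.57650748 -0.1287674   0.22220266] [[ 3.75753560e-01 -1.46931205e-03 -9.26718459e-01]
 [ 9.26719507e-01  1.09822112e-03  3.75752244e-01]
 [ 4.65644490e-04 -9.99998318e-01  1.77430063e-03]]
```

View pics/d.png

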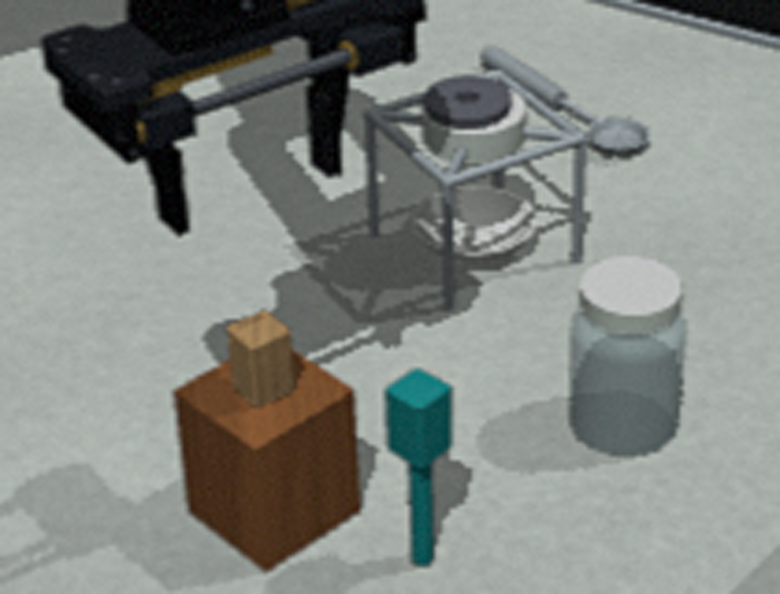

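```bash
cat >> h.py <<'E'
def pj(p,X):
    C=((np.array(X)-p["origin"])@np.array(p["rotation"]))*[1,-1,-1]
    return cv2.projectPoints(C.reshape(-1,1,3),np.zeros(3),np.zeros(3),np.array(p["mtx"]),np.array(p["distortion"]))[0].reshape(-1,2)
E
python3 - <<'E'
from h import *
s=read_state();p=capture("scene")
q=pj(p,[s["position"]]); print(q,(q-[200,130])*[780/210,594/160])
print(s["time_s"],s["position"],s["force"])
E
```

```text
[[266.63351797 182.08255127]] [[247.49592389 193.35647158]]
5.4167 [ 0.57652351 -0.12803235  0.22252459] [-0.43866064  1.23218584 -1.30993516]
```

>>> send_rows --moves "87 -5.8 0 -8.3 0;87 0 15 0 0;87 0 25 0 0;87 0 25 0 0;87 0 20 0 0;87 0 15 0 0;87 0 0 0 0;87 0 0 0 0;87 0 0 0 0;87 0 0 0 0"

```text
time_s: 6.3
position: [0.584, -0.1384, 0.124]
tcp_rot: [[0.375, 0.003, -0.927], [0.927, -0.001, 0.375], [-0.0, -1.0, -0.003]]
force: [-0.8, 0.7, -0.7]
opening: 0.999
```

>>> send_rows --moves "87 0 10 1.5 0;87 0 9 0 0;87 0 0 0 0;60 0 0 0 0;45 0 0 0 0;35 0 0 0 0;20 0 0 0 0;20 0 0 0 0;20 0 0 0 0;20 0 0 0 0;20 0 0 0 0;20 0 0 0 0"

```text
time_s: 7.3
position: [0.5814, -0.1374, 0.1036]
tcp_rot: [[0.375, 0.0, -0.927], [0.927, -0.0, 0.375], [-0.0, -1.0, -0.0]]
force: [-0.2, 0.2, -0.3]
opening: 0.398
```

>>> send_rows --moves "20 0 0 0 0;20 0 0 0 0;20 0 0 0 0;20 0 0 0 0;20 0 0 0 0"

```text
time_s: 7.72
position: [0.5814, -0.1374, 0.1036]
tcp_rot: [[0.375, -0.0, -0.927], [0.927, -0.0, 0.375], [-0.0, -1.0, 0.0]]
force: [0.2, 0.3, 0.8]
opening: 0.322
```

>>> send_rows --moves "20 0 -10 0 0;20 0 -15 0 0;20 0 -20 0 0;20 0 -20 0 0;20 0 -20 0 0;20 0 -20 0 0;20 0 -20 0 0;20 0 -15 0 0;20 0 -5 0 0;20 0 0 0 0;20 0 0 0 0"

```text
time_s: 8.63
position: [0.581, -0.1372, 0.2483]
tcp_rot: [[0.375, -0.001, -0.927], [0.927, 0.0, 0.375], [0.0, -1.0, 0.001]]
force: [-0.2, -0.5, -1.4]
opening: 0.319
```

>>> send_rows --moves "20 12 0 7 0;20 20 0 12 0;20 26 0 15 0;20 26 0 15 0;20 26 0 15 0;20 26 0 15 0;20 26 0 15 0;20 26 0 15 0;20 26 0 16 0;20 25 0 14 0;20 15 0 9 0;20 8 0 5 0;20 3 0 2 0;20 0 0 0 0;20 0 0 0 0;20 0 0 0 0;20 0 0 0 0"

```text
time_s: 10.05
position: [0.5375, 0.1653, 0.2485]
tcp_rot: [[0.377, -0.0, -0.926], [0.926, -0.0, 0.377], [-0.0, -1.0, -0.0]]
force: [-0.1, 0.3, -1.4]
opening: 0.324
```

Run:
```python
from m import *
s=read_state();print(s["position"],s["force"],s["moment"])
o=[]
for n,b in(("scene",(290,60,365,180)),("top",(230,170,300,230))):
    p,im=mean(n,6);np.save(n+"2.npy",im);l,t,r,bb=b
    if n=="top":o.append(cv2.resize(im[t:bb,l:r].clip(0,255).astype(np.uint8),(380,int(380*(bb-t)/(r-l)))))
    else:o.append(cv2.resize(im[t:bb,l:r].clip(0,255).astype(np.uint8),(375,600),interpolation=cv2.INTER_CUBIC))
    s=read_state();print(n,s["position"],pj(p,[s["position"]+[0,0,-.0936-0],s["position"]+[0,0,-.0086]]))
o[1]=cv2.copyMakeBorder(o[1],0,600-o[1].shape[0],0,0,0)
cv2.imwrite("pics/e.png",np.hstack(o))
```

```text
[0.53753345 0.16526571 0.24849276] [-0.1226388   0.31656096 -1.43381503] [0.03160292 0.02797304 0.00442555]
scene [0.53731367 0.16605869 0.24858025] [[325.77803346 146.88964351]
 [325.60710319 116.37958539]]
top [0.53721071 0.16644074 0.24857053] [[262.60941638 200.33598277]
 [258.91538289 195.26744033]]
```

View pics/e.png

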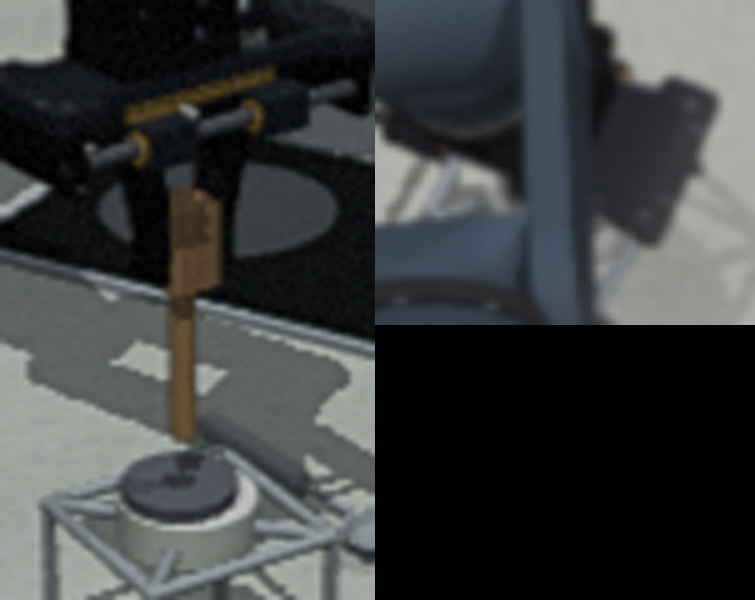

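```bash
cat > rod.py <<'E'
from m import *
def rod(im,rows,c0=326,hw=9):
    # rod axis: wood-coloured saturation-weighted column centroid
    hs=cv2.cvtColor(im.astype(np.float32)/255,cv2.COLOR_BGR2HSV)
    out=[]
    for r in rows:
        s=im[r,c0-hw:c0+hw+1,2]-im[r,c0-hw:c0+hw+1,0]; s=np.clip(s-10,0,None); out.append((s*np.arange(c0-hw,c0+hw+1)).sum()/max(s.sum(),1e-6) if s.sum()>30 else np.nan)
    return np.array(out)
E
python3 - <<'E'
from rod import *
im=np.load("scene2.npy"); p=capture("scene")
rows=list(range(121,151)); print(np.round(rod(im,rows),2))
g=im[...,2]-im[...,0]; print(g[140:151,318:336].astype(int))
s=read_state()["position"]; print(s)
T=s+[0,0,-.0936]
print("pred tip,+10mm x,+10mm y,-10z",pj(p,[T,T+[.01,0,0],T+[0,.01,0],T-[0,0,.01],T+[0,0,.06]]))
print("hole px",pj(p,[[.5368,.1644,.130]]))
g=cv2.cvtColor(np.load("scene.npy").astype(np.float32) if 0 else capture("scene")["image"],cv2.COLOR_BGR2GRAY);print(g[150:163,312:342])
E
```

```text
[325.97 326.2  325.95 326.11 326.03 326.02 326.02 326.08 326.03 326.13
 326.15 326.15 326.09 326.08 326.09 326.06 326.   326.07 326.07 326.13
 326.12 326.1  326.14 326.18 326.19 326.2  326.33    nan    nan    nan]
[[  0   0  -1  -1  -1   3  31  41  43  47  38   8  -2   0  -1   0  -1   0]
 [  0   0   0  -1  -2   4  29  43  45  45  37   7  -1  -1  -1  -1   0   0]
 [ -1   0  -1   0  -2   5  31  44  45  45  38   7  -3  -3  -4  -2   0   0]
 [ -1   0   0  -1  -1   3  30  43  45  45  39   7  -6  -8  -8  -7  -7  -2]
 [ -1   0   0  -1  -2   3  28  42  44  45  39  10  -8  -7  -6  -9  -6  -7]
 [  0   0   0   0  -1   2  29  42  47  45  41  10  -7  -6  -6  -6  -8  -9]
 [ -2   0  -1   0  -1   1  25  47  48  46  39  11  -5  -6  -5  -6  -8  -7]
 [  0   0  -2  -1  -2  -1  12  37  45  43  28   6  -3  -5  -4  -4  -5  -7]
 [  0   0   0  -1  -1  -1   1  11  19  15   2  -1   0  -1  -4  -6  -6  -7]
 [  0   0   0   0   0   0  -2  -3  -2  -2  -3   0  -3  -4  -6  -6  -7  -5]
 [ -2   0   0  -1  -3  -4  -6  -8  -4  -4  -4  -6  -7  -7  -9  -8  -9 -11]]
[0.53723449 0.16644466 0.24857247]
pred tip,+10mm x,+10mm y,
[... 1112 characters left out ...]
 62  61  73  63  76  84
   87  83  83  85  82  85  75 106 170 185 182 122]
 [100 106  76  67  72  78  75  81  83  81  85  82  85  83  86  86  84  88
   84  82  86  86  85  79  59 102 163 185 189 129]
 [161 139  74  55  72  82  89  88  87  87  90  81  84  88  87  84  84  86
   89  84  92  82  76  55  52 129 179 189 186 140]
 [105 115  95  54  39  62  78  82  88  83  86  84  84  83  90  86  86  85
   83  84  83  74  55  36  66 160 188 188 179 121]
 [136 112 135 103  52  42  45  55  65  77  80  81  86  83  83  78  84  79
   67  62  51  46  44  66 128 176 188 184 150  98]
 [114  91 101 121  97  66  51  50  48  52  55  56  61  58  59  57  57  49
   47  44  45  48  88 166 186 189 184 166 118  83]]
```

The scene crop shows the rod tip at about (326.2, 147) and the hole at (325.4, 155.8). The top camera is blocked by the arm. I'll make a small correction, lower the tip to just above the ring, and look again.

>>> send_rows --moves "20 -1.4 5 0.7 0;20 0 8 0 0;20 0 7 0 0;20 0 0 0 0;20 0 0 0 0;20 0 0 0 0"

```text
time_s: 11.25
position: [0.5361, 0.1654, 0.2283]
tcp_rot: [[0.375, -0.0, -0.927], [0.927, -0.0, 0.375], [-0.0, -1.0, 0.0]]
force: [0.6, -0.0, -1.5]
opening: 0.319
```

Run:
```python
from rod import *
p,im=mean("scene",10); s=read_state();print(s["position"],s["force"],s["moment"])
print(np.round(rod(im,range(135,158)),2)); print((im[148:160,316:338,2]-im[148:160,316:338,0]).astype(int))
print(im[148:162,312:342].mean(2).astype(int))
print(pj(p,[s["position"]-[0,0,.0936]]))
cv2.imwrite("pics/f.png",cv2.resize(im[130:170,300:352].clip(0,255).astype(np.uint8),(780,600),interpolation=cv2.INTER_CUBIC))
```

```text
[0.53609393 0.16536399 0.22864892] [ 0.26814361 -0.14851926 -1.77199077] [ 0.01352231 -0.008749    0.02111946]
[325.7  325.75 325.58 325.59 325.59 325.68 325.71 325.73 325.74 325.76
 325.76 325.81 325.77 325.85 325.92 325.89 325.88 325.9  325.9  325.74
    nan    nan    nan]
[[  0   0   0   0   0  -1  -2  12  37  44  45  43  30   3  -1  -1  -2  -4
   -6  -6  -5  -5]
 [  0  -1  -1   0   0  -1  -2   8  34  44  45  43  29   3  -2  -3  -6  -8
   -7  -6  -4  -5]
 [  0   0  -1   0   0  -3  -6   9  35  45  45  44  27  -3  -9  -8  -8  -7
   -6  -7  -7  -6]
 [  0  -1  -2  -6  -7  -9 -11   8  37  45  45  42  29   1 -10 -10  -9  -8
   -5  -6 -13 -11]
 [ -2  -6  -9 -12 -11 -11 -11   8  37  46  45  43  31   0 -10  -9  -9  -8
   -7  -7 -10 -12]
 [ -6  -8  -7  -8  -8 -10 -12   5  37  46  46  45  29   0  -9  -9  -9 -10
   -9  -9  -8  -8]
 [ -8  -7  -8  -9  -9 -11 -10  -1  29  44  45  42  14  -9 -10 -10  -9 -10
   -9  -9  -8  -3]
 [ -8  -9  -9  -7  -8  -8  -9  -8   2   8  12   7  -4 -10 -11 -11  -8  -9
   -9  -8  -9  -3]
 [ -8  -8  -8  -7  -7  -8  -7  -7  -4  -6  -6  -6  -8  -9  -9 -10 -10 -10
   -9 
[... 1373 characters left out ...]
 85  86  86  86  84  83 114 173 185 150 121]
 [ 98  75  61  68  74  74  72  74  74  74  73  69  58  60  68  64  79  87
   87  86  85  85  86  84  77 103 168 189 184 119]
 [104 106  72  64  75  74  74  79  85  86  87  88  86  87  88  86  85  87
   86  86  86  86  87  82  64  99 166 186 186 129]
 [160 138  77  50  74  85  88  88  85  86  85  88  87  87  88  86  86  86
   87  85  87  88  78  55  47 129 174 187 187 136]
 [147 142 103  56  43  63  79  85  87  88  88  85  88  87  88  88  88  87
   86  87  82  74  57  36  68 161 187 187 179 121]
 [140 112 134  99  50  44  51  56  68  77  83  85  86  83  85  85  83  81
   76  60  53  46  41  68 129 176 188 185 148 100]]
[[325.27028578 153.7197246 ]]
```

View pics/f.png

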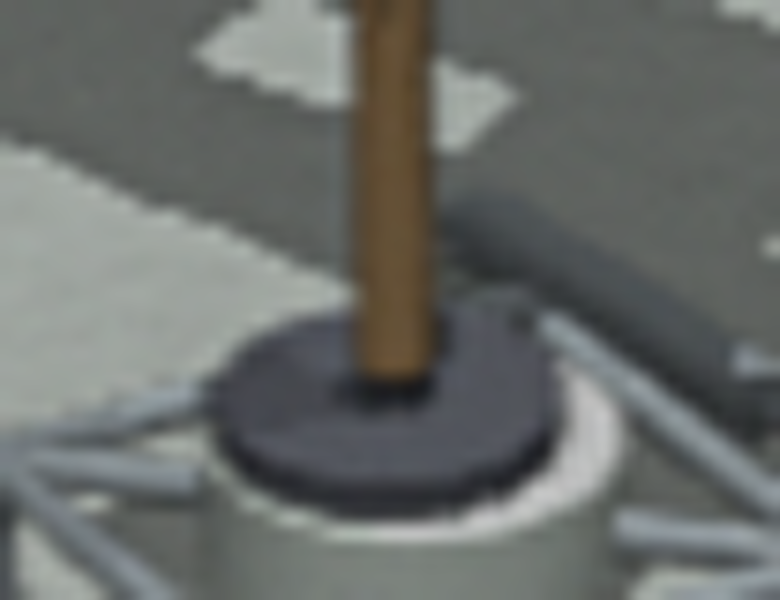

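The crop shows the rod tip just above the hole, slightly right of it: rod column 325.9, hole 325.25. I'll correct and then feel downward gently.

>>> send_rows --moves "20 -1.4 0 0.7 0;20 0 2 0 0;20 0 1 0 0;20 0 0.5 0 0;20 0 0.5 0 0;20 0 0.5 0 0;20 0 0.5 0 0;20 0 0 0 0"

```text
time_s: 12.42
position: [0.5349, 0.1643, 0.2235]
tcp_rot: [[0.375, -0.0, -0.927], [0.927, -0.0, 0.375], [-0.0, -1.0, 0.0]]
force: [-0.2, 0.9, -0.2]
opening: 0.32
```

```bash
cat > st.py <<'E'
from m import *
a=[]
for i in range(4):
    capture("scene"); s=read_state(); a.append(np.r_[s["position"]*1000,s["force"],s["moment"]])
print(s["time_s"],np.round(np.mean(a,0),2))
E
python3 st.py
```

```text
12.6167 [ 5.3490e+02  1.6435e+02  2.2355e+02  2.0000e-02 -2.4000e-01 -8.9000e-01
 -1.0000e-02 -1.0000e-02  2.0000e-02]
```

>>> send_rows --moves "20 0 0.5 0 0;20 0 0.5 0 0;20 0 0 0 0;20 0 0 0 0"

```text
time_s: 12.95
position: [0.5349, 0.1644, 0.2225]
tcp_rot: [[0.375, 0.0, -0.927], [0.927, 0.0, 0.375], [0.0, -1.0, 0.0]]
force: [0.3, 0.2, -1.4]
opening: 0.323
```

>>> send_rows --moves "20 0 0.5 0 0;20 0 0.5 0 0;20 0 0 0 0;20 0 0 0 0"

```text
time_s: 13.28
position: [0.5349, 0.1644, 0.2215]
tcp_rot: [[0.375, -0.0, -0.927], [0.927, 0.0, 0.375], [0.0, -1.0, 0.0]]
force: [0.4, 0.8, -0.8]
opening: 0.315
```

>>> send_rows --moves "20 0 0.5 0 0;20 0 0.5 0 0;20 0 0.5 0 0;20 0 0.5 0 0;20 0 0 0 0;20 0 0 0 0"

```text
time_s: 13.78
position: [0.5348, 0.1644, 0.2195]
tcp_rot: [[0.375, -0.0, -0.927], [0.927, 0.0, 0.375], [0.0, -1.0, 0.0]]
force: [0.5, 0.6, -0.6]
opening: 0.321
```

```bash
python3 st.py
```

```text
13.9833 [ 5.3484e+02  1.6436e+02  2.1949e+02  3.4000e-01  1.0300e+00 -1.4300e+00
  1.8000e-01 -0.0000e+00  0.0000e+00]
```

>>> send_rows --moves "20 0.4 0 0.2 0;20 0 0.5 0 0;20 0 1 0 0;20 0 1 0 0;20 0 1 0 0;20 0 0 0 0"

```text
time_s: 14.48
position: [0.5348, 0.1648, 0.2158]
tcp_rot: [[0.375, -0.0, -0.927], [0.927, 0.0, 0.375], [-0.0, -1.0, 0.0]]
force: [-0.6, 0.0, -1.6]
opening: 0.325
```

```bash
python3 st.py
```

```text
14.6833 [ 5.3477e+02  1.6479e+02  2.1592e+02  1.4000e-01  4.4000e-01 -1.3700e+00
  1.0000e-01 -1.0000e-02 -2.0000e-02]
```

>>> send_rows --moves "20 0.3 1 0.1 0;20 0 1 0 0;20 0 1 0 0;20 0 1 0 0;20 0 0.5 0 0;20 0 0 0 0"

```text
time_s: 15.18
position: [0.5348, 0.1651, 0.2114]
tcp_rot: [[0.375, -0.0, -0.927], [0.927, -0.0, 0.375], [-0.0, -1.0, 0.0]]
force: [0.1, -0.5, -1.1]
opening: 0.317
```

>>> send_rows --moves "20 0 0.5 0 0;20 0 0.5 0 0;20 0 0.5 0 0;20 0 0.5 0 0;20 0 0 0 0"

```text
time_s: 15.6
position: [0.5348, 0.1651, 0.2094]
tcp_rot: [[0.375, -0.0, -0.927], [0.927, -0.0, 0.375], [-0.0, -1.0, 0.0]]
force: [0.3, -0.2, 0.3]
opening: 0.317
```

>>> send_rows --moves "20 0 0.5 0 0;20 0 0.5 0 0;20 0 0.5 0 0;20 0 0.5 0 0;20 0 0 0 0"

```text
time_s: 16.02
position: [0.5348, 0.1651, 0.2074]
tcp_rot: [[0.375, -0.0, -0.927], [0.927, -0.0, 0.375], [-0.0, -1.0, 0.0]]
force: [-0.2, 0.2, -0.8]
opening: 0.322
```

```bash
python3 st.py
```

```text
16.2167 [ 5.3486e+02  1.6510e+02  2.0752e+02 -2.5000e-01  4.4000e-01 -5.2000e-01
 -1.0000e-02 -2.0000e-02  2.0000e-02]
```

Lateral load is gone and the tip is about 0.114. Next I'll keep going down in 1 mm steps and push the strainer.

>>> send_rows --moves "20 0 0.7 0 0;20 0 0.7 0 0;20 0 0.7 0 0;20 0 0.7 0 0;20 0 0 0 0"

```text
time_s: 16.63
position: [0.5354, 0.165, 0.2069]
tcp_rot: [[0.375, 0.002, -0.927], [0.927, -0.0, 0.375], [0.0, -1.0, -0.002]]
force: [-2.4, -0.9, 10.2]
opening: 0.318
```

>>> send_rows --moves "20 0 0.7 0 0;20 0 0.7 0 0;20 0 0.7 0 0;20 0 0.7 0 0"

```text
time_s: 16.97
position: [0.536, 0.1651, 0.2053]
tcp_rot: [[0.375, 0.004, -0.927], [0.927, -0.0, 0.375], [0.001, -1.0, -0.004]]
force: [-2.9, -0.5, 17.5]
opening: 0.324
```

>>> send_rows --moves "20 0 0.7 0 0;20 0 0.7 0 0;20 0 0.7 0 0;20 0 0.7 0 0"

```text
time_s: 17.3
position: [0.536, 0.1651, 0.2025]
tcp_rot: [[0.375, 0.004, -0.927], [0.927, 0.0, 0.375], [0.002, -1.0, -0.004]]
force: [-2.9, -0.4, 16.0]
opening: 0.317
```

>>> send_rows --moves "20 -0.4 0.7 0.9 0;20 0 0.7 0 0;20 0 0.7 0 0;20 0 0.7 0 0"

```text
time_s: 17.63
position: [0.5357, 0.1651, 0.1998]
tcp_rot: [[0.375, 0.005, -0.927], [0.927, 0.0, 0.375], [0.002, -1.0, -0.005]]
force: [-2.1, -0.1, 15.1]
opening: 0.319
```

>>> send_rows --moves "20 0 0.8 0 0;20 0 0.8 0 0;20 0 0.8 0 0;20 0 0.8 0 0;20 0 0.8 0 0"

```text
time_s: 18.05
position: [0.5356, 0.1651, 0.1957]
tcp_rot: [[0.375, 0.005, -0.927], [0.927, 0.0, 0.375], [0.002, -1.0, -0.005]]
force: [-1.8, -0.4, 15.3]
opening: 0.318
```

>>> send_rows --moves "20 0 0.8 0 0;20 0 0.8 0 0;20 0 0.8 0 0;20 0 0.8 0 0;20 0 0.8 0 0"

```text
time_s: 18.47
position: [0.5349, 0.1649, 0.1907]
tcp_rot: [[0.375, 0.003, -0.927], [0.927, -0.0, 0.375], [0.001, -1.0, -0.003]]
force: [-1.5, 0.1, 0.4]
opening: 0.322
```

>>> send_rows --moves "20 0 0.8 0 0;20 0 0.8 0 0;20 0 0.8 0 0;20 0 0.8 0 0;20 0 0.8 0 0;20 0 0.8 0 0;20 0 0.8 0 0;20 0 0.8 0 0;20 0 0 0 0"

```text
time_s: 19.22
position: [0.5338, 0.1651, 0.1817]
tcp_rot: [[0.375, -0.0, -0.927], [0.927, 0.0, 0.375], [-0.0, -1.0, 0.0]]
force: [0.4, -0.3, -0.8]
opening: 0.322
```

Run:
```python
from m import *
p,im=mean("scene",4); s=read_state();print(s["position"],s["force"])
for t in("insert","dish"): print(t,[(x["bbox"],x["p"]) for x in search_frame(p,t)],[(x["pixel"],x["p"]) for x in mark_of(p,t)])
cv2.imwrite("pics/g.png",cv2.resize(im[125:220,285:405].clip(0,255).astype(np.uint8),(757,600),interpolation=cv2.INTER_CUBIC))
```

```text
[0.5338422  0.16508106 0.18191945] [ 0.60217506  0.48531825 -0.9666217 ]
insert [] [([196.2, 327.7], 0.73)]
dish [([309.9, 179.5, 344.5, 202.1], 0.83), ([319.8, 120.7, 333.2, 162.2], 0.56)] [([195.3, 326.3], 0.67)]
```

View pics/g.png

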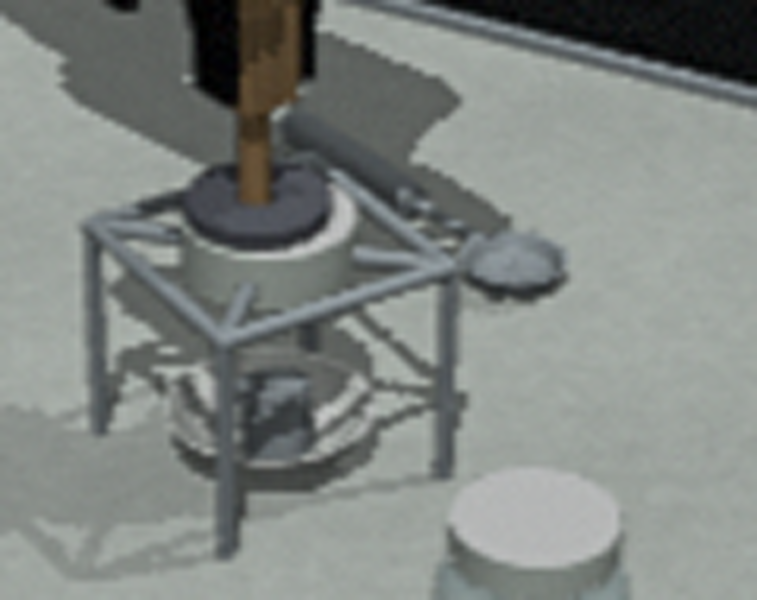

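The crop shows the strainer lying in the dish at about scene (329,190). I'll withdraw the pusher.

>>> send_rows --moves "20 0.4 -1 -0.9 0;20 0 -3 0 0;20 0 -5 0 0;20 0 -5 0 0;20 0 -5 0 0;20 0 -5 0 0;20 0 0 0 0"

```text
time_s: 20.2
position: [0.5356, 0.1653, 0.2074]
tcp_rot: [[0.375, 0.002, -0.927], [0.927, 0.0, 0.375], [0.001, -1.0, -0.002]]
force: [-0.1, -0.0, -1.0]
opening: 0.323
```

>>> send_rows --moves "20 0 -5 0 0;20 0 -5 0 0;20 0 -6 0 0;20 0 -8 0 0;20 0 -8 0 0;20 0 -8 0 0;20 0 -4 0 0;20 0 0 0 0;20 0 0 0 0;20 0 0 0 0"

```text
time_s: 21.03
position: [0.5346, 0.1651, 0.2497]
tcp_rot: [[0.375, -0.001, -0.927], [0.927, -0.0, 0.375], [-0.0, -1.0, 0.001]]
force: [0.3, 0.1, -1.1]
opening: 0.322
```

>>> send_rows --moves "20 -12 0 -7 0;20 -20 0 -12 0;20 -26 0 -15 0;20 -26 0 -15 0;20 -26 0 -15 0;20 -26 0 -15 0;20 -26 0 -15 0;20 -26 0 -15 0;20 -26 0 -16 0;20 -25 0 -15 0;20 -15 0 -10 0;20 -8 0 -5 0;20 -1 0 -2 0;20 0 0 0 0;20 0 0 0 0;20 0 0 0 0;20 0 0 0 0"

```text
time_s: 22.45
position: [0.5814, -0.1362, 0.25]
tcp_rot: [[0.374, -0.0, -0.927], [0.927, 0.0, 0.374], [0.0, -1.0, 0.001]]
force: [0.1, -0.2, -2.1]
opening: 0.324
```

```bash
python3 st.py
python3 - <<'E'
from rod import *
p,im=mean("scene",4); s=read_state();T=s["position"]
print(pj(p,[T-[0,0,.0936]]),T)
q=pj(p,[T-[0,0,.0936]])[0]
print(np.round(rod(im,range(int(q[1])-14,int(q[1])+3),int(round(q[0]))),2))
cv2.imwrite("pics/i.png",cv2.resize(im[140:300,220:345].clip(0,255).astype(np.uint8),(469,600),interpolation=cv2.INTER_CUBIC))
E
```

```text
22.65 [ 5.8157e+02 -1.3666e+02  2.5008e+02  5.0000e-02 -6.0000e-02 -7.0000e-01
 -1.0000e-02  1.0000e-02 -1.0000e-02]
[[268.11219283 211.65314641]] [ 0.58163957 -0.1374974   0.25001182]
[267.51 267.6  267.58 267.71 267.75 267.87 268.08 268.17 268.27 268.31
 268.35 268.42 268.5  268.59 268.61 268.7     nan]
```

View pics/i.png

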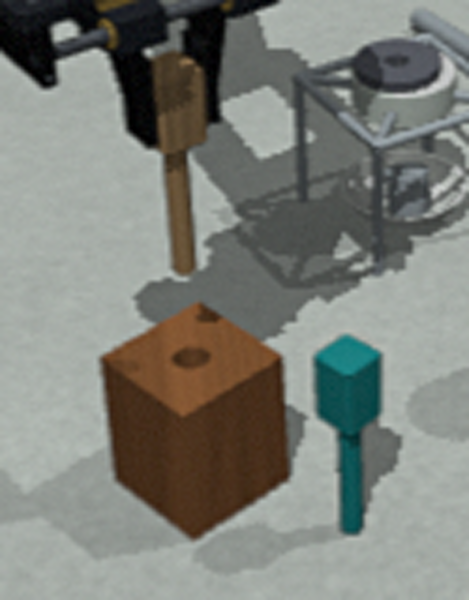

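Run:
```python
from rod import *
p,im=mean("scene",6); s=read_state();T=s["position"]
q=pj(p,[T-[0,0,.0936],T-[0,0,.0086],T+[0,0,.03]])
print(T,q)
v=pj(p,[T-[0,0,.0936]+np.r_[-s["tcp_rot"][:2,2]*.01,0]]);print("tip 10mm along -ztool",v)
# handle + rod centroid columns with row
r=range(160,213); c=rod(im,r,267,12); print([(a,round(float(b),1)) for a,b in zip(r,c)])
g=(im[...,2]-im[...,0]);print(g[206:216,260:277].astype(int))
# block hole
gg=im.mean(2); print(gg[228:242,260:284].astype(int))
print("home hole",pj(p,[[.5814,-.1374,.095],[.582,-.137,.095]]))
```

```text
[ 0.58162713 -0.13767119  0.24991773] [[268.0603746  211.73000933]
 [265.0945066  177.05484398]
 [263.65984047 160.19331371]]
tip 10mm along -ztool [[270.56317653 214.00389544]]
[(160, 267.0), (161, 267.4), (162, 267.4), (163, 267.9), (164, 267.8), (165, 267.8), (166, 268.1), (167, 268.0), (168, 268.3), (169, 268.4), (170, 268.0), (171, 267.6), (172, 267.6), (173, 267.7), (174, 267.7), (175, 267.8), (176, 267.9), (177, 267.9), (178, 266.6), (179, 265.4), (180, 265.0), (181, 265.8), (182, 266.2), (183, 266.3), (184, 266.5), (185, 266.6), (186, 266.4), (187, 266.5), (188, 266.6), (189, 266.6), (190, 266.7), (191, 266.8), (192, 266.9), (193, 267.1), (194, 267.2), (195, 267.2), (196, 267.3), (197, 267.3), (198, 267.4), (199, 267.5), (200, 267.6), (201, 267.6), (202, 267.7), (203, 267.8), (204, 267.9), (205, 268.2), (206, 268.2), (207, 268.3), (208, 268.4), (209, 268.4), (210, 268.5), (211, 268.6), (212, 268.7)]
[[-1  0 -2 -3 -2 10 41 48 45 45 43 21  0 -3 -1 -1 -2]
 [-2 -1 -1 -2 -3 11 39 48 46 45 43 26 -1 -2 -1 -1  0]
 [-1 -1 -1 -3 -1  9 36 46 46 47 44 26  0 -3  0 -1 -1]
 [ 0 -1 -1 -1 -1 
[... 781 characters left out ...]
60 75 85 81 81 84 84 84 81 82]
 [81 80 79 83 87 86 67 45 50 52 56 59 57 53 47 54 75 84 81 82 83 81 81 80]
 [81 78 80 82 88 74 49 43 49 54 58 62 58 57 49 54 80 84 81 83 87 82 81 82]
 [82 78 78 80 87 80 56 45 48 53 56 59 57 55 51 68 83 84 79 82 86 85 82 81]
 [81 78 78 81 86 89 79 60 55 55 55 59 60 67 75 81 86 83 79 79 82 86 79 78]
 [81 78 77 83 85 89 92 93 83 76 74 79 87 89 84 84 86 86 81 81 82 84 84 82]
 [82 79 79 78 85 88 93 94 90 89 88 90 92 87 83 84 82 84 82 81 82 83 81 80]
 [80 79 78 76 85 87 89 92 92 89 88 91 91 87 85 85 83 85 82 80 84 84 83 81]
 [81 81 79 80 84 88 90 91 90 89 88 91 91 88 85 83 85 84 82 81 81 85 84 82]]
home hole [[270.03838775 234.72937213]
 [270.37378549 234.72020114]]
```

No tilt after all: the rod's slope matches the vertical perspective, and the predicted tip lines up with the block hole at (270.5, 235). I'm lowering it in.

>>> send_rows --moves "20 0 10 0 0;20 0 15 0 0;20 0 15 0 0;20 0 10 0 0;20 0 5 0 0;20 0 3 0 0;20 0 3 0 0;20 0 3 0 0;20 0 3 0 0;20 0 0 0 0"

```text
time_s: 23.98
position: [0.5816, -0.1376, 0.1828]
tcp_rot: [[0.375, -0.0, -0.927], [0.927, 0.0, 0.375], [-0.0, -1.0, 0.0]]
force: [-0.8, -0.2, -0.9]
opening: 0.321
```

>>> send_rows --moves "20 0 5 0 0;20 0 8 0 0;20 0 10 0 0;20 0 10 0 0;20 0 10 0 0;20 0 10 0 0;20 0 10 0 0;20 0 8 0 0;20 0 3 0 0;20 0 0 0 0;20 0 0 0 0"

```text
time_s: 24.9
position: [0.5818, -0.1377, 0.1089]
tcp_rot: [[0.375, 0.0, -0.927], [0.927, -0.0, 0.375], [-0.0, -1.0, -0.0]]
force: [1.1, 0.4, -1.7]
opening: 0.315
```

>>> send_rows --moves "20 0 1.5 0 0;20 0 1.5 0 0;20 0 0.7 0 0;20 0 0.5 0 0;20 0 0.5 0 0;20 0 0.4 0 0;20 0 0 0 0;20 0 0 0 0"

```text
time_s: 25.57
position: [0.5817, -0.1376, 0.1039]
tcp_rot: [[0.375, 0.0, -0.927], [0.927, -0.0, 0.375], [-0.0, -1.0, -0.0]]
force: [-0.4, -0.4, -0.9]
opening: 0.319
```

>>> send_rows --moves "20 0 0.4 0 0;20 0 0.4 0 0;20 0 0 0 0;20 0 0 0 0"

```text
time_s: 25.9
position: [0.5817, -0.1376, 0.1036]
tcp_rot: [[0.375, 0.0, -0.927], [0.927, -0.0, 0.375], [-0.0, -1.0, -0.0]]
force: [-0.7, 0.0, 3.7]
opening: 0.324
```

Contact: it's seated at the original height. Releasing and backing off straight up.

>>> send_rows --moves "32 0 -0.4 0 0;40 0 0 0 0;60 0 0 0 0;87 0 0 0 0;87 0 0 0 0;87 0 0 0 0;87 0 0 0 0;87 0 0 0 0;87 0 0 0 0;87 0 0 0 0;87 0 0 0 0;87 0 0 0 0;87 0 0 0 0"

```text
time_s: 26.98
position: [0.5817, -0.1376, 0.1035]
tcp_rot: [[0.375, 0.0, -0.927], [0.927, -0.0, 0.375], [0.0, -1.0, -0.0]]
force: [-0.3, -0.5, 0.1]
opening: 0.996
```

>>> send_rows --moves "87 0 -5 0 0;87 0 -10 0 0;87 0 -20 0 0;87 0 -20 0 0;87 0 -20 0 0;87 0 -20 0 0;87 0 -20 0 0;87 0 -10 0 0;87 0 0 0 0;87 0 0 0 0"

```text
time_s: 27.82
position: [0.5817, -0.1376, 0.229]
tcp_rot: [[0.375, 0.001, -0.927], [0.927, -0.001, 0.375], [-0.0, -1.0, -0.001]]
force: [-0.8, 0.0, -0.8]
opening: 0.998
```

Run:
```python
from m import *
s=read_state();print(s["time_s"],s["position"],s["force"],s["opening"])
p,im=mean("scene",4)
for t in("jar","mug","spoon"): print(t,[x["pixel"] for x in mark_of(p,t)][:1])
m=wood(im,(255,208,285,248)); P=np.array([zw(p,y,x) for y,x in zip(*np.where(m))]); q=P[(P[:,2]>.134)&(P[:,2]<.150)]
print(len(q),q.mean(0),P[:,2].max())
cv2.imwrite("pics/j.png",cv2.resize(im[130:360,110:410].clip(0,255).astype(np.uint8),(782,600),interpolation=cv2.INTER_CUBIC))
```

```text
27.8167 [ 0.58168828 -0.13762544  0.2290163 ] [-0.80167101  0.01204176 -0.82639822] 0.9976773704003141
jar [[243.9, 369.4]]
mug [[333.0, 166.4]]
spoon [[160.2, 352.5]]
100 [ 0.58327835 -0.13789748  0.13957745] 0.7618890817207702
```

View pics/j.png

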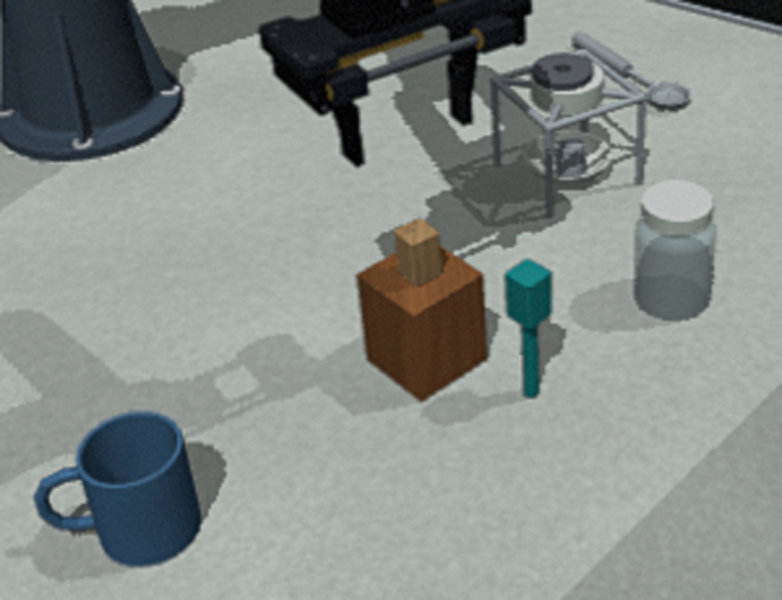

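The pusher is home at scene (268,225), its top at 0.1396 m as before. The strainer is in the dish, the bystanders haven't moved, and the gripper is clear.

```bash
python3 -c "
from rig import *
print(hand_in())"
```

```text
the job is handed in; nothing more can be done
None
```

The strainer is out of the lid and lying in the dish. The wooden pusher is back in its block, fully home and released. I handed the job in at about 28 s of the 64 s allowed; no verdict was reported.

- **Push:** I took the wooden pusher, not the teal look-alike beside the block. I lined it up with the hole using the scene camera, then felt my way in with small steps. The highest force I read was about 17.5 N, below the 25 N limit, though I only saw readings at the end of each move. The force fell away at about 97 mm tip height. I pushed on to about 88 mm, past the lid's lower edge.
- **Last checks:** The handle top measured 139.6 mm above the counter, against about 139.5 mm before. I felt contact (3.7 N) as it seated, at the same height I had picked it up from. The last picture shows the strainer in the dish, the gripper open and clear, and the jar, mug, spoon and teal pusher where they were.
- **Disagreements:** The two cameras placed the hole about 4 mm apart. The hole was where the scene-camera alignment said, and feel corrected it by under 1 mm. The network's point for the jar shifted about 4 px between the first and last pictures, but the jar looks unmoved and nothing went near it. The top camera could not be used over the stand because the arm blocked it.

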